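# Set a welding filter cell in the lens tester's light path

## Robot

A 6-joint arm with a two-finger parallel gripper is mounted at the origin on the work surface. World frame = base frame: x ahead of the robot, y to its left, z up, the work surface at z = 0. Lengths are in mm, angles in rad, forces in N, time in s.
With the tool pointing down it reaches from about 275 to 825 mm from the base axis. Payload 4.9 kg.
Tool frame: the origin (TCP) lies midway between the tips of the shut fingers; the grasp point (between the pads) lies 19 mm behind it; z points along the fingers, y is the direction in which the jaws open and shut (so a half turn about z gives the same grasp; the last joint's range is limited). The gripper opens to 85 mm and grips with 20 to 120 N. Pads are 22 mm wide; open, the fingers measure 114 mm over their backs; the gripper's body (76 mm by 85 mm) begins 54 mm behind the grasp point. The pads swing forward as they close: fully open they stand 13 mm farther back than shut.
Start: joints at [1.086, 0.326, -0.193, 1.052, 0, 1.437], TCP at [189.002, 516.524, 231.281] pointing down, gripper open.
Joint ranges: [-2.65, 2.65], [-0.97, 1.79], [-1.3, 1.35], [-1.93, 2.1], [-1.47, 1.37], [-3.14, 3.14]. Speed limits (rad/s): [2.57, 2.57, 3.14, 3.14, 3.14, 3.14].

## Interface

Orientations are given as [roll, pitch, yaw] about the fixed x, y, z axes, in that order (R = Rz(yaw) Ry(pitch) Rx(roll)).
In Python, from cell import arm gives the robot as it stands. The module is installed in compiled form; this text tells all that it offers.
- The arm moves only by the shell command python3 -m pendant 'ROWS' [OPENING] [FORCE]. ROWS is JSON, a list of rows, each a list of 4 numbers: the shift along the tool's x, y, z in m, then the turn about the tool's z in degrees. A call has 1 to 5 rows; each row shifts and turns the pose as measured when the row begins, along the tool's axes as they then stand; what a row does not reach is not made up. A row lasts 1/8 s, in which the tool goes at most 62.5 mm and 10.7 degrees, less where a joint would pass 70% of its speed; a pose out of reach is approached as far as the arm can. A call with a gripper value outside its range is refused whole. OPENING is the finger opening in m, from 0 to 0.0854, set as the call begins (- or left out, the last holds). The fingers move at their own pace and stop on an object; FORCE is the grip in N (left out, the last holds). Time passes only in rows, so rows that do not move let the fingers close. It gives the time, the measured TCP pose, the force and the opening at its end, in the units of the state.
- arm.read_state(): the state, without advancing time (a new reading comes with each control period).
- arm.capture(name): name is "scene" or "top"; returns (picture, depth): 384x512x3 uint8, red, green, blue; 384x512 float32, mm along the optical axis (not along the pixel's ray), 0 where there is no reading.
- arm.camera_info(name): a dict with "intrinsics" (3x3 intrinsics, pixels), "extrinsics" (4x4, takes a point from camera to world coordinates). Camera axes: x right, y up, looking along -z (the intrinsics and any distortion apply to the point x, -y, -z); pixel columns grow to the right and rows downward; lengths in mm; the calibration is good to about 2 mm. A picture is of the moment at which its call begins. camera_info takes no time and is no camera call.
- arm.close_job(): hands the job in, once; it reports no verdict.
The state is a dict: "time": time; "joint_pos": joint angles; "qvel": joint speeds; "tau": joint torques, N m; "eef_pos": TCP position; "ee_rot": TCP orientation; "force": force on the tool from outside, world axes, zero at the start; "moment": the same for the moment, N m; "finger_gap": finger opening in mm.
Only numpy, scipy, OpenCV 4.12 (cv2) and the standard library are available. Lean on these libraries where they do the work, as an engineer would, in place of code of your own. Each camera call takes 0.05 s, during which the arm holds its last target. There are 200 camera calls.

## Task

Check the welding filter cell in the lens tester: turn the nest by its bright green pin until its open mouth faces the loading lane, then slide the cell along the lane, without lifting or tipping it, fully home in the nest. Turn the nest a quarter turn clockwise so that the cell's clear green faces look squarely at the lamp and the detector, and only then open the lamp's shutter fully by its white tab. Leave the coupon, hammer and jar where they are.

Things in the scene. Friction and masses are not known exactly. Their poses are not given: they have to be found in the camera images.
- tester: Lens tester, fixed to the table; place and yaw vary. Origin on the turntable's vertical axis at table height. The loading lane runs along its x (cells slide towards +x to the origin), the light path along its y through the origin. Dark base plate 6 mm thick, x -45 to 90, y -165 to 165 mm.
- lane_start (a point): Middle of the near end of the lane's silver floor, 12 mm above the table. The floor runs from tester x -157 to -45 mm between two blue guides 58 mm apart (each 6 mm thick, top 22 mm above the table).
- lamp_face (a point): Centre of the lamp's opening, 48 mm above the table, at tester y +85 mm. Yellow housing: tester x -35 to 35, y 85 to 163 mm, top at 75 mm.
- detector_face (a point): Centre of the detector's opening, 48 mm above the table, at tester y -87 mm. Black housing: tester x -35 to 35, y -157 to -87 mm, top at 75 mm.
- nest (a joint): Angle (rad) of the turntable nest, growing clockwise seen from above, about the tester's origin; 0 = its open mouth faces the lane, 1.571 = a quarter turn on, mouth towards the lamp. Range -0.2 to 1.85, with no stop or click at 0 or 1.571; it stays where it is left and turns with 1.6 N on its pin.
- nest_centre (a point): Point on the turntable axis on top of the silver disc (radius 52 mm, top 11.5 mm above the table, 0.5 mm below the lane floor). Blue fences to 22.5 mm: back fence 15.5 mm behind the axis, opposite the mouth; sides 54 mm apart, mouth flared. The cell is home when it stands centred here against the back fence.
- nest_pin (a point): Centre of the top of the bright green upright pin that turns the nest: 14 mm thick, from 12 to 65 mm above the table, 75 mm from the turntable axis on a 12 mm wide flat arm (top at 16.5 mm). At nest angle 0 it stands at +30 degrees from the tester's +x (towards +y), at 1.571 at -60 degrees.
- cell: Filter cell, loose, about 0.16 kg: upright block 30 mm (its x) by 50 mm (its y), 60 mm high, solid orange foot 22 mm high, orange cap, two black opaque sides (+-y) and two clear green panes (+-x, at 22 to 54 mm height, set back 2 mm). Origin at the centre of its underside. It starts standing in the lane, its clear faces looking up and down the lane (along the tester x).
- shutter (a joint): Travel (m) of the lamp's shutter: 0 = blade covers the lamp, 0.042 = fully open at its stop. It slides along the tester's -x, takes about 1.5 N and stays where it is left.
- shutter_tab (a point): Centre of the top of the shutter's white tab, 12 mm along the tester's x, 16 mm along y, standing from 67 to 117 mm above the table in front of the lamp housing (tester y 78 mm; x -15 mm when shut, -57 mm when open).
- coupon: Bystander: dark steel welded tee, base 100 by 75 mm, upright plate to 76 mm, loose. Origin under its centre.
- hammer: Bystander: hammer lying on the table, loose.
- jar: Bystander: jar, 60 mm wide, 75 mm high, loose. Origin under its centre.
Things that resemble listed ones, but are neither listed nor needed, are in the scene too. What is shaped like the cell but turquoise or yellow is not meant.

How it is judged (in metres and radians):
On the way, in this order (a step that is already met when the one before it is completed fails the run):
1. the nest's mouth faces the lane (within 0.25 rad) (value of joint nest below 0.25 rad and x of cell in the frame of tester below -0.03 m), for 0.1 s.
2. the cell stands home in the nest (within 6 mm of its centre) (distance between cell and nest_centre below 0.006 m), for 0.2 s.
3. the cell, home in the nest, has its clear faces square to the light path (within 0.12 rad) (distance between cell and nest_centre below 0.006 m and angle between the x axis of cell and the y axis of tester, either way round below 0.12 rad and value of joint shutter below 0.015 m), for 0.2 s.
4. the shutter is open (at least 36 of 42 mm) (value of joint shutter above 0.036 m), for 0.1 s.
At the end, for the whole second after the job is handed in: The cell stands upright and at rest in the nest within 6 mm of its centre, its clear faces within 0.12 rad of square to the light path, the nest turned a quarter turn clockwise from the lane, and the shutter at least 36 mm open (distance between cell and nest_centre below 0.006 m and angle between the x axis of cell and the y axis of tester, either way round below 0.12 rad and angle between cell's own z axis and vertical below 0.06 rad and linear speed of cell below 0.02 m/s and value of joint nest above 1.3 rad and value of joint shutter above 0.036 m); the robot touches nothing.
It fails at once if the cell is lifted more than 15 mm off the lane (z of cell in the frame of tester above 0.027 m).
It fails at once if the cell is tipped more than 0.4 rad (angle between cell's own z axis and vertical above 0.4 rad).
It fails at once if the shutter is opened more than 15 mm before the cell's clear faces are within 0.2 rad of square (value of joint shutter above 0.015 m and angle between the x axis of cell and the y axis of tester, either way round above 0.2 rad).
It fails at once if the coupon, hammer or jar is moved more than 20 mm (distance of any of coupon, hammer, jar from where it was at the start of the episode above 0.02 m).
It also fails if it takes over 67 s, if anything falls off the work surface, if the arm or the gripper's body presses on something with over 40 N, if the wrist force passes 120 N, or if a joint passes its speed limit or range.

## Working session

There is one attempt and no reset: what is moved stays moved. The work goes in short steps, Python scripts to look and compute and a shell command to move; the robot and the scene stay as the last step left them, time stands still between calls to the robot, and variables do not carry over. Pictures are saved under pics/ and viewed, about 8 in all and at most 12, crops included, and the job is handed in when it is done.

```bash
mkdir -p pics; cat > h.py <<'E'
import numpy as np, cv2
from cell import arm
def cap(n,f):
    p,d=arm.capture(n); cv2.imwrite(f'pics/{f}.png',p[:,:,::-1]); np.savez(f'pics/{f}.npz',p=p,d=d); return p,d
def world(n,u,v,d=None,z=None):
    """pixel -> world using depth d (mm) or plane z"""
    c=arm.camera_info(n);K=np.array(c['intrinsics']);T=np.array(c['extrinsics'])
    r=np.array([(u-K[0,2])/K[0,0],-(v-K[1,2])/K[1,1],-1.0])
    w=T[:3,:3]@r;o=T[:3,3]
    s=d if z is None else (z-o[2])/w[2]
    return o+s*w
E
python3 - <<'E'
from h import *
for n in('scene','top'):
    cap(n,n+'0');i=arm.camera_info(n);print(n,i)
print(arm.read_state())
E
```

```text
scene {'intrinsics': array([[372.16043195,   0.        , 252.75121534],
       [  0.        , 372.16043195, 187.26699004],
       [  0.        ,   0.        ,   1.        ]]), 'extrinsics': array([[ 8.01272540e-01, -4.10082794e-01,  4.35654013e-01,
         9.55045977e+02],
       [ 5.98280382e-01,  5.43361682e-01, -5.88913123e-01,
        -5.83684649e+02],
       [ 4.78544158e-03,  7.32523163e-01,  6.80725286e-01,
         7.59457846e+02],
       [ 0.00000000e+00,  0.00000000e+00,  0.00000000e+00,
         1.00000000e+00]])}
top {'intrinsics': array([[365.43645926,   0.        , 259.73436419],
       [  0.        , 365.43645926, 193.5288644 ],
       [  0.        ,   0.        ,   1.        ]]), 'extrinsics': array([[-5.22557346e-03,  9.94239299e-01, -1.07055642e-01,
         3.88992801e+02],
       [-9.99983245e-01, -4.92889225e-03,  3.03568801e-03,
        -4.83587642e+00],
       [ 2.49053460e-03,  1.07069711e-01,  9.94248397e-01,
         1.22971713e+03],
       [ 0.00000000e+00,  0.00000000e+00,  0.00000000e+00,
         1.00000000e+00]])}
{'time': 0.1, 'joint_pos': array([ 1.08580235e+00,  3.26846332e-01, -1.93469217e-01,  1.05199383e+00,
       -1.89601346e-05,  1.43658925e+00]), 'qvel': array([-0.00231123, -0.00148541,  0.00152183, -0.00013771,  0.00069429,
       -0.00064171]), 'tau': array([ 6.54675587e-04, -4.44239902e+01,  2.63038480e+01,  7.84584379e-03,
       -3.89727427e-05, -1.14967854e-06]), 'eef_pos': array([188.7590943 , 516.0524537 , 230.59845927]), 'ee_rot': array([-3.14009067e+00, -1.83663937e-04,  2.79080564e+00]), 'force': array([ 0.76419942, -0.08541198, -0.1776512 ]), 'moment': array([-0.02526019,  0.01641475, -0.00053159]), 'finger_gap': 85.43897103519313}
```

View pics/top0.png

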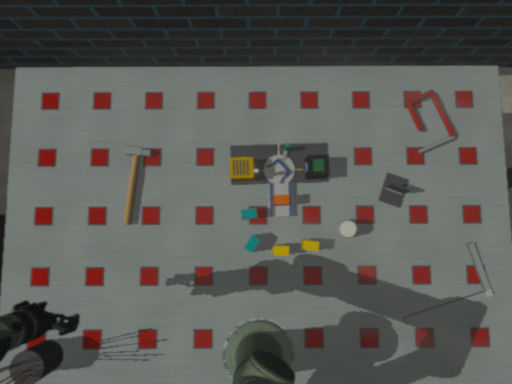

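View pics/scene0.png

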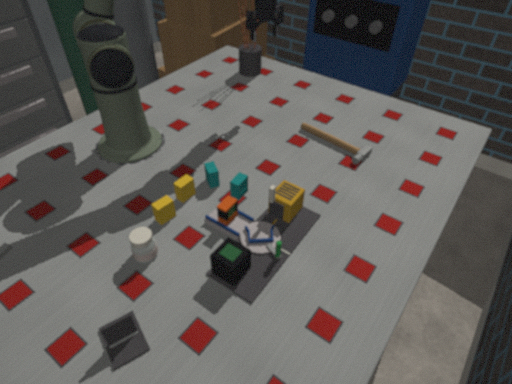

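```bash
python3 - <<'E'
from h import *
a=np.load('pics/top0.npz');p=a['p'];
c=p[130:260,220:340,::-1];cv2.imwrite('pics/c1.png',cv2.resize(c,None,fx=4.6,fy=4.6,interpolation=cv2.INTER_CUBIC))
b=np.load('pics/scene0.npz');q=b['p'][155:305,195:330,::-1];cv2.imwrite('pics/c2.png',cv2.resize(q,None,fx=4,fy=4,interpolation=cv2.INTER_CUBIC))
hsv=cv2.cvtColor(p,cv2.COLOR_RGB2HSV)
def blob(n,m,z,d):
    k,l,s,ce=cv2.connectedComponentsWithStats(m.astype(np.uint8))
    for i in range(1,k):
        if s[i,4]>=6:
            u,v=ce[i]; dd=np.median(d[l==i]); w=world('top',u,v,z=z); ww=world('top',u,v,d=dd)
            r=cv2.minAreaRect(np.argwhere(l==i)[:,::-1].astype(np.float32))
            print(n,s[i],ce[i].round(1),'plane',w.round(1),'depth',ww.round(1),r)
H,S,V=[hsv[...,i].astype(int) for i in range(3)]
d=a['d'];roi=np.zeros(H.shape,bool);roi[130:260,220:340]=1
blob('orange',roi&(H>5)&(H<14)&(S>190)&(V>120),60,d)
blob('yellow',roi&(H>19)&(H<30)&(S>180)&(V>120),75,d)
blob('green',roi&(H>50)&(H<85)&(S>120)&(V>60),65,d)
blob('blue',roi&(H>100)&(H<125)&(S>90)&(V>60),22,d)
blob('black',roi&(V<28),75,d)
E
```

```text
orange [274 196  15   8 107] [281.3 199.4] plane [495.7 -77.6  60. ] depth [494.7 -76.9  71.7] ((281.0, 199.5), (7.0, 14.0), 90.0)
yellow [230 157  23  21 216] [242.8 167.2] plane [598.4  45.5  75. ] depth [598.4  45.5  75.1] ((241.0, 167.0), (20.0, 22.0), 90.0)
yellow [302 240  17  10 141] [309.7 244.8] plane [ 351. -164.   75.] depth [ 350.5 -166.    60.4] ((309.8699951171875, 244.90997314453125), (16.404878616333008, 8.626703262329102), 8.130102157592773)
yellow [273 246  16   9 141] [280.4 250. ] plane [335.5 -72.2  75. ] depth [334.8 -73.1  59.9] ((280.5, 250.0), (8.0, 15.0), 90.0)
green [286 144   3   5  11] [286.9 146. ] plane [669.4 -97.6  65. ] depth [670.1 -97.8  62.2] ((287.0, 146.0), (4.0, 2.0), 90.0)
blue [277 159  13  16  25] [283.7 166.4] plane [610.1 -89.2  22. ] depth [610.2 -89.3  21.3] ((283.18231201171875, 166.06137084960938), (17.484495162963867, 3.8453869819641113), 57.2647705078125)
blue [271 210   1   6   6] [271.  212.5] plane [455.8 -45.4  22. ] depth [455.8 -45.4  21.9] ((271.0, 212.5), (5.0, 0.0), -90.0)
```

View pics/c1.png

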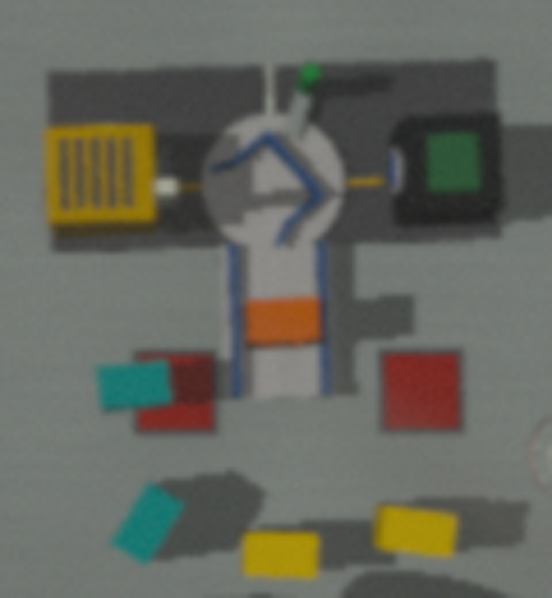

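View pics/c2.png

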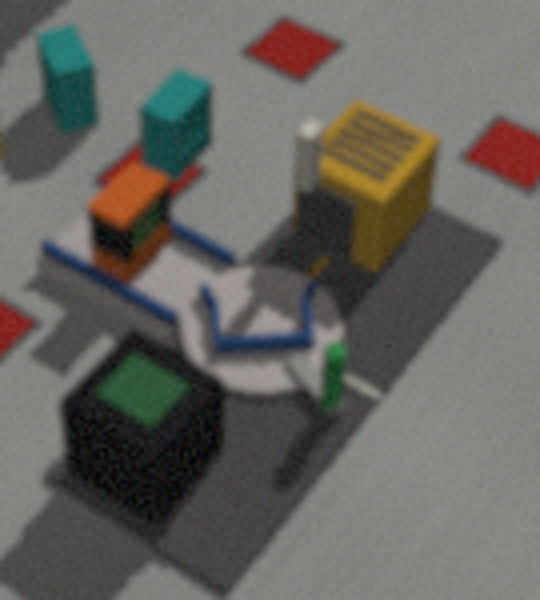

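```bash
python3 - <<'E'
from h import *
W=lambda u,v,z:world('top',220+(u-1.8)/4.6,130+(v-1.8)/4.6,z=z)
P=dict(lampC=W(102,175,75),detC=W(447,168,75),bTL=W(48,72,6),bTR=W(497,60,6),bBL=W(52,250,6),bBR=W(500,238,6),
 disc=W(272,181,11.5),gL0=W(235,243,22),gL1=W(237,395,22),gR0=W(320,243,22),gR1=W(327,395,22),pin=W(310,73,65),tab=W(166,187,117),cell=W(284,321,60))
for k,v in P.items(): print(k,v.round(1))
d=np.load('pics/top0.npz')['d'];K=d.shape
vv,uu=np.mgrid[130:230,225:335]
pts=np.array([world('top',u,v,d=d[v,u]) for u,v in zip(uu.ravel(),vv.ravel())])
def rect(n,lo,hi,box):
    m=(pts[:,2]>lo)&(pts[:,2]<hi)&(pts[:,0]>box[0])&(pts[:,0]<box[1])&(pts[:,1]>box[2])&(pts[:,1]<box[3])
    q=pts[m];r=cv2.minAreaRect(q[:,:2].astype(np.float32));print(n,m.sum(),q.mean(0).round(1),r)
rect('lamp',70,80,(540,660,0,110));rect('det',70,80,(540,660,-260,-110))
rect('cell',52,75,(460,540,-120,-30));rect('pin',45,75,(640,700,-130,-60));rect('tab',95,130,(540,640,-40,40))
rect('disc',9,14,(540,660,-140,-20)); rect('jar..',3,9,(500,720,-260,110))
rect('guides',18,26,(430,550,-130,-20))
E
```

```text
lampC [597.   48.7  75. ]
detC [ 600.7 -191.7   75. ]
bTL [687.1  92.    6. ]
bTR [ 694.7 -241.8    6. ]
bBL [553.8  88.6   6. ]
bBR [ 561.  -240.7    6. ]
disc [603.3 -73.2  11.5]
gL0 [556.1 -45.3  22. ]
gL1 [445.9 -45.8  22. ]
gR0 [ 555.8 -106.9   22. ]
gR1 [ 445.6 -110.4   22. ]
pin [671.1 -97.9  65. ]
tab [581.    3.8 117. ]
cell [495.6 -77.8  60. ]Traceback (most recent call last):
  File "<stdin>", line 8, in <module>
  File "h.py", line 7, in world
    c=arm.camera_info(n);K=np.array(c['intrinsics']);T=np.array(c['extrinsics'])
ValueError: time passes only in moves, steps and waits
```

```bash
python3 -m pendant '[[0,0,0,10],[0,0,0,10],[0,0,0,10],[0,0,0,10],[0,0,0,10]]' 0.035 20; python3 -m pendant '[[0,0,0,10],[0,0,0,10],[-0.05,0.04,0,0],[-0.05,0.04,0,0]]'
```

```text
time: 0.72
eef_pos: [187.9, 514.4, 228.1]
ee_rot: [-3.137, 0.005, 1.89]
force: [-0.0, -0.6, 0.2]
finger_gap: 34.8
time: 1.23
eef_pos: [261.8, 412.4, 226.5]
ee_rot: [-3.137, 0.008, 1.536]
force: [0.5, 0.6, 0.4]
finger_gap: 35.0
```

```bash
python3 -m pendant '[[-0.045,0.037,0,-3],[-0.045,0.037,0,0],[-0.045,0.037,0,0],[-0.045,0.037,0,0],[-0.045,0.037,0,0]]'; python3 -m pendant '[[-0.045,0.037,0,0],[-0.045,0.037,0,0],[-0.045,0.037,0,0],[-0.045,0.037,0,0],[-0.045,0.037,0,0]]'
```

```text
time: 1.85
eef_pos: [452.3, 180.8, 226.6]
ee_rot: [-3.136, 0.008, 1.591]
force: [0.2, 0.9, 0.4]
finger_gap: 35.3
time: 2.48
eef_pos: [645.9, -48.9, 225.6]
ee_rot: [-3.134, 0.007, 1.59]
force: [0.5, 0.4, 0.4]
finger_gap: 35.3
```

```bash
python3 -m pendant '[[-0.049,0.026,0.03,0],[0,0,0.05,0],[0,0,0.03,0],[0,0,0,0]]'; python3 - <<'E'
from h import *
p,d=cap('scene','s1'); q=p[155:305,195:330,::-1];cv2.imwrite('pics/c3.png',cv2.resize(q,None,fx=4,fy=4,interpolation=cv2.INTER_CUBIC))
E
```

```text
time: 2.98
eef_pos: [673.5, -103.4, 110.9]
ee_rot: [-3.133, 0.007, 1.584]
force: [0.1, -0.5, 0.3]
finger_gap: 35.0
```

View pics/c3.png

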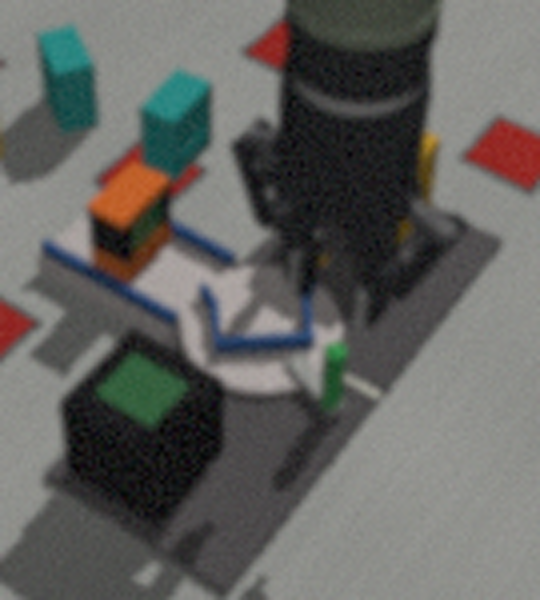

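```bash
python3 - <<'E'
from h import *
print(world('scene',195+333.5/4,155+347/4,z=65), world('scene',195+337/4,155+297/4,z=111))
E
python3 -m pendant '[[0.004,-0.002,0.03,0],[0,0,0.025,0],[0,0,0,0]]'
```

```text
[672.50460732 -98.2562624   65.        ] [672.60410851 -99.08225335 111.        ]
time: 3.4
eef_pos: [676.0, -99.7, 63.0]
ee_rot: [3.139, 0.009, 1.585]
force: [-0.1, -1.0, -0.5]
finger_gap: 34.7
```

```bash
python3 -m pendant '[[0.001,-0.004,0.015,0],[0,0,0.013,0],[0,0,0,0]]'; python3 -m pendant '[[0,0,0,0],[0,0,0,0],[0,0,0,0],[0,0,0,0]]' 0.0 25
```

```text
time: 3.78
eef_pos: [674.4, -99.1, 37.7]
ee_rot: [3.134, 0.011, 1.586]
force: [-0.3, 0.3, -0.9]
finger_gap: 34.9
time: 4.28
eef_pos: [673.6, -98.9, 38.2]
ee_rot: [3.135, 0.011, 1.586]
force: [-2.2, 0.6, -0.6]
finger_gap: 13.1
```

```bash
python3 -m pendant '[[0.0128,0.003,0,0],[0.013,0.0007,0,0],[0.013,-0.0016,0,0],[0.0125,-0.0039,0,0],[0,0,0,0]]'
```

```text
time: 4.9
eef_pos: [673.4, -45.2, 38.2]
ee_rot: [3.131, 0.014, 1.586]
force: [-1.6, -0.7, 0.2]
finger_gap: 13.0
```

```bash
python3 -m pendant '[[0.0055,-0.003,0,0],[0.005,-0.0035,0,0],[0,0,0,0]]'; python3 -m pendant '[[0,0,0,0],[0,0,0,0]]' 0.03;python3 -m pendant '[[0,0,-0.04,0],[0,0,-0.05,0],[-0.06,0,0,0],[-0.06,0,0,0],[-0.06,0,0,0]]';python3 -m pendant '[[-0.06,0,0,0],[-0.06,0,0,0]]'; python3 - <<'E'
from h import *
p,d=cap('top','t2')
q=p[130:230,225:335,::-1];cv2.imwrite('pics/c4.png',cv2.resize(q,None,fx=6,fy=6,interpolation=cv2.INTER_CUBIC))
E
```

```text
time: 5.28
eef_pos: [668.5, -32.9, 38.2]
ee_rot: [3.126, 0.011, 1.587]
force: [0.1, -0.4, -1.2]
finger_gap: 12.9
time: 5.52
eef_pos: [667.4, -32.5, 38.2]
ee_rot: [3.128, 0.01, 1.587]
force: [0.2, -0.1, -0.6]
finger_gap: 30.1
time: 6.15
eef_pos: [668.8, -210.8, 133.5]
ee_rot: [3.13, 0.009, 1.595]
force: [0.9, -0.8, 0.3]
finger_gap: 30.0
time: 6.4
eef_pos: [671.1, -334.4, 135.2]
ee_rot: [3.129, 0.008, 1.594]
force: [0.2, 0.0, 1.0]
finger_gap: 29.9
```

View pics/c4.png

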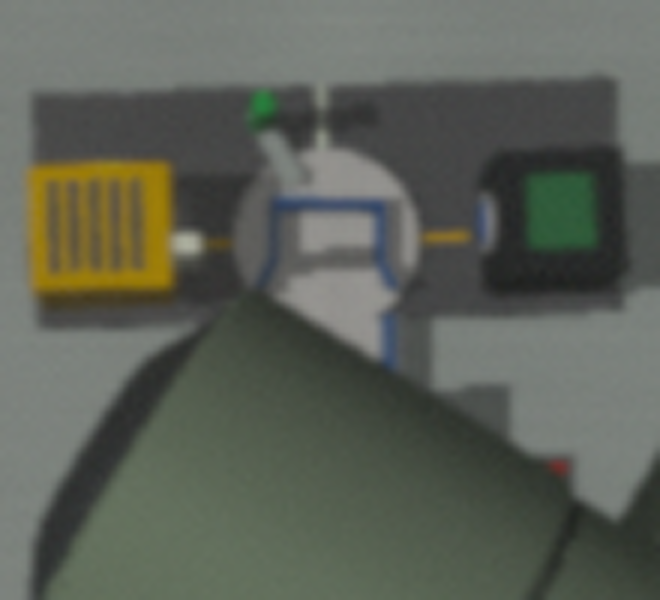

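```bash
python3 - <<'E'
from h import *
W=lambda u,v,z:world('top',225+(u-2.5)/6,130+(v-2.5)/6,z=z).round(1)
for k,a in dict(mk1=(447,237.5,6.5),mk2=(217,244,6.5),wl1=(321,85,6.5),wl2=(322,143,6.5),disc=(326.5,238,11.5),fL=(275,203,22),fR=(384,204,22),pin=(263,104,65),tab=(187,242,117),det=(555,220,75),lamp=(103,231,75),b1=(33,95,6),b2=(617,78,6)).items(): print(k,W(*a))
E
```

```text
mk1 [ 603.2 -142.5    6.5]
mk2 [600.1 -12.4   6.5]
wl1 [691.5 -72.2   6.5]
wl2 [657.9 -72.4   6.5]
disc [602.3 -74.1  11.5]
fL [620.4 -44.9  22. ]
fR [ 619.6 -105.8   22. ]
pin [666.6 -37.4  65. ]
tab [582.1   3.7 117. ]
det [ 600.4 -192.6   75. ]
lamp [595.6  48.8  75. ]
b1 [686.5  91.8   6. ]
b2 [ 694.9 -241.     6. ]
```

```bash
python3 -m pendant '[[0,0,0,-10],[0,0,0,-10],[0,0,0,-10],[0,0,0,-10],[0,0,0,-10]]' 0.072 25; python3 -m pendant '[[0,0,0,-10],[0,0,0,-10],[0,0,0,-10],[0,0,0,-10],[0,0,0,0]]'; python3 -m pendant '[[0.035,0.05,0,0],[0.035,0.05,0,0],[0.035,0.05,0,0],[0.035,0.05,0,0],[0.035,0.05,0,0]]'
```

```text
time: 7.08
eef_pos: [666.6, -347.5, 133.5]
ee_rot: [-3.139, 0.015, 2.479]
force: [-0.3, 0.3, -0.8]
finger_gap: 72.1
time: 7.7
eef_pos: [664.8, -346.0, 133.0]
ee_rot: [-3.133, 0.006, -3.086]
force: [0.2, 0.6, 0.4]
finger_gap: 71.5
time: 8.32
eef_pos: [475.3, -102.3, 126.8]
ee_rot: [-3.133, 0.009, -3.108]
force: [0.8, 1.1, 0.7]
finger_gap: 72.4
```

```bash
python3 -m pendant '[[-0.02,0.025,0,0.6],[0,0,0,0],[0,0,0.03,0],[0,0,0,0]]'
```

```text
time: 8.82
eef_pos: [488.1, -72.4, 96.3]
ee_rot: [-3.135, 0.003, -3.126]
force: [-0.4, 0.6, 1.0]
finger_gap: 71.9
```

```bash
python3 -m pendant '[[-0.0075,-0.004,0.01,0],[0,0,0.025,0],[0,0,0.025,0],[0,0,0,0]]'; python3 -m pendant '[[0,0,0,0],[0,0,0,0],[0,0,0,0],[0,0,0,0]]' 0.0 25
```

```text
time: 9.32
eef_pos: [500.7, -80.7, 37.2]
ee_rot: [-3.132, 0.009, -3.132]
force: [-0.3, -0.6, -0.8]
finger_gap: 72.2
time: 9.82
eef_pos: [502.3, -79.3, 39.8]
ee_rot: [-3.137, 0.012, -3.132]
force: [-0.6, 1.9, -2.3]
finger_gap: 49.6
```

```bash
python3 -m pendant '[[-0.02,0.0004,0,0],[-0.02,0.0004,0,0],[-0.02,0.0003,0,0],[-0.02,0.0003,0,0],[0,0,0,0]]'
```

```text
time: 10.45
eef_pos: [582.9, -77.0, 42.0]
ee_rot: [-3.137, 0.01, -3.133]
force: [0.3, 0.1, -1.2]
finger_gap: 49.8
```

```bash
python3 -m pendant '[[-0.004,0.0022,0.003,0],[-0.006,0,0.001,0],[-0.004,0,0,0],[0,0,0,0]]'
```

```text
time: 10.95
eef_pos: [596.0, -75.0, 37.9]
ee_rot: [-3.136, 0.009, -3.134]
force: [-0.5, 1.8, -1.4]
finger_gap: 49.6
```

```bash
python3 -m pendant '[[-0.004,0,0.001,0],[-0.003,0,0,0],[0,0,0,0]]'; python3 -m pendant '[[-0.003,0,0,0],[-0.002,0,0,0],[0,0,0,0]]'
```

```text
time: 11.32
eef_pos: [600.8, -74.4, 37.9]
ee_rot: [-3.137, 0.005, -3.134]
force: [-0.0, 2.5, -1.1]
finger_gap: 49.8
time: 11.7
eef_pos: [604.8, -74.0, 37.8]
ee_rot: [-3.137, 0.002, -3.134]
force: [-1.8, 2.1, 0.9]
finger_gap: 49.4
```

```bash
python3 -m pendant '[[-0.002,0,0.001,0],[-0.002,0,0,0],[0,0,0,0]]'; python3 -m pendant '[[-0.002,0,0.001,0],[-0.002,0,0,0],[0,0,0,0]]'
```

```text
time: 12.08
eef_pos: [607.9, -73.7, 37.8]
ee_rot: [-3.138, 0.001, -3.134]
force: [-0.9, 2.6, -0.3]
finger_gap: 49.7
time: 12.45
eef_pos: [609.8, -73.6, 37.7]
ee_rot: [-3.137, -0.003, -3.134]
force: [-1.4, 1.8, 0.3]
finger_gap: 49.4
```

```bash
python3 -m pendant '[[-0.003,0,0.001,0],[-0.003,0,0,0],[0,0,0,0]]'; python3 - <<'E'
from h import *
p,d=cap('scene','s3'); q=p[175:275,220:320,::-1];cv2.imwrite('pics/c5.png',cv2.resize(q,None,fx=6,fy=6,interpolation=cv2.INTER_CUBIC))
E
```

```text
time: 12.82
eef_pos: [612.5, -73.6, 37.5]
ee_rot: [-3.137, -0.009, -3.133]
force: [-2.1, 2.8, 1.5]
finger_gap: 49.3
```

View pics/c5.png

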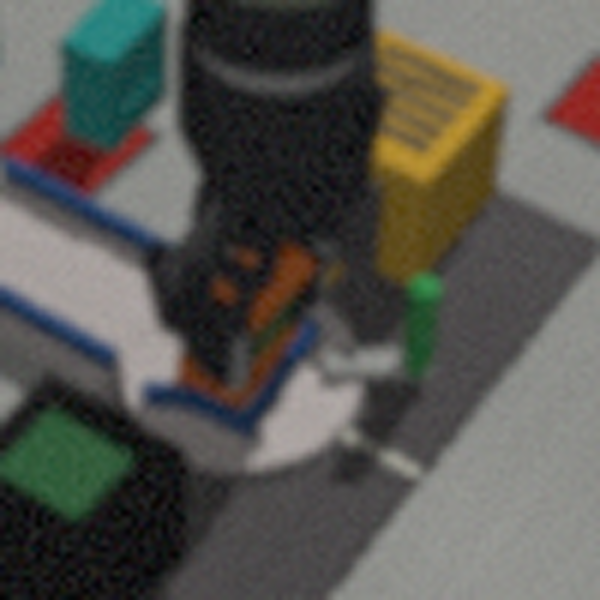

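```bash
python3 -m pendant '[[0,0,0,0],[0,0,0,0]]' 0.066; python3 -m pendant '[[0,0,-0.05,0],[0,0,-0.05,0],[0,-0.06,0,0],[0,-0.06,0,0],[0,-0.06,0,0]]';python3 -m pendant '[[0,-0.06,0,0],[0,-0.06,0,0],[0,0,0,0]]'; python3 - <<'E'
from h import *
p,d=cap('top','t4')
q=p[130:230,225:335,::-1];cv2.imwrite('pics/c6.png',cv2.resize(q,None,fx=6,fy=6,interpolation=cv2.INTER_CUBIC))
E
```

```text
time: 13.12
eef_pos: [615.1, -75.2, 37.8]
ee_rot: [-3.134, -0.005, -3.134]
force: [0.5, 0.2, 0.7]
finger_gap: 66.2
time: 13.75
eef_pos: [622.2, -257.2, 144.6]
ee_rot: [-3.127, 0.003, -3.126]
force: [-0.2, 0.8, -0.0]
finger_gap: 66.2
time: 14.12
eef_pos: [624.5, -388.4, 146.9]
ee_rot: [-3.121, 0.008, -3.133]
force: [-0.0, 0.3, -0.1]
finger_gap: 65.9
```

View pics/c6.png

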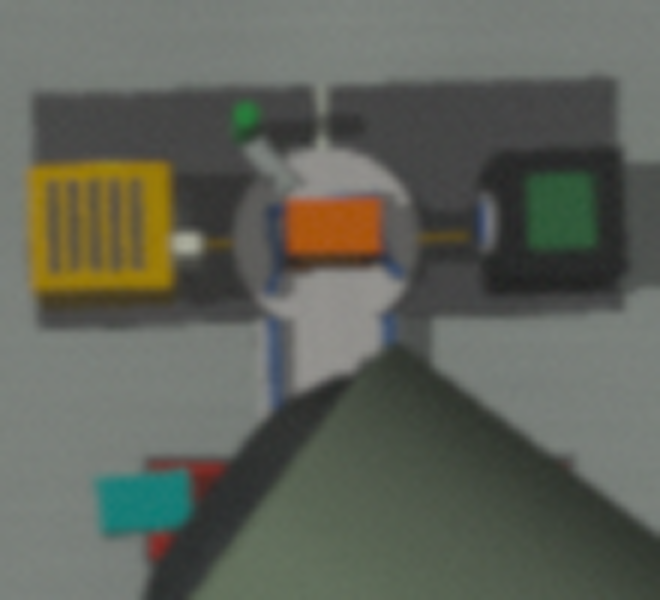

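```bash
python3 - <<'E'
from h import *
W=lambda u,v,z:world('top',225+(u-2.5)/6,130+(v-2.5)/6,z=z).round(1)
print(W(334,228,71.5),W(246,114,65))
p=np.load('pics/top0.npz')['p'];a=np.load('pics/t4.npz')['p']
for p,z in((p,72),(a,71.5)):
    h=cv2.cvtColor(p,cv2.COLOR_RGB2HSV).astype(int);m=(h[...,0]>3)&(h[...,0]<16)&(h[...,1]>190)&(h[...,2]>140);m[:130]=0;m[230:]=0;m[:,:260]=0;m[:,300:]=0
    v,u=np.nonzero(m);print(m.sum(),world('top',u.mean(),v.mean(),z=z).round(1))
a=a
E
```

```text
[597.2 -74.7  71.5] [661.2 -28.2  65. ]
108 [494.7 -76.9  72. ]
118 [597.5 -74.3  71.5]
```

```bash
python3 -m pendant '[[0,0,0,10],[0,0,0,10],[0,0,0,10],[0,0,0,10],[0,0,0,10]]' 0.035 25; python3 -m pendant '[[0,0,0,10],[0,0,0,10],[0,0,0,10],[0,0,0,10],[0,0,0,0]]'; python3 -m pendant '[[0.06,0.007,0,0],[0.06,0.007,0,0],[0.06,0.006,0,0],[0.06,0.006,0,0],[0.06,0.006,0,0]]';
```

```text
time: 14.8
eef_pos: [626.7, -378.9, 146.7]
ee_rot: [-3.136, 0.019, 2.259]
force: [-0.4, 0.2, 0.1]
finger_gap: 35.1
time: 15.42
eef_pos: [629.4, -369.9, 147.4]
ee_rot: [3.133, 0.018, 1.548]
force: [0.1, 0.5, 0.2]
finger_gap: 34.9
time: 16.05
eef_pos: [667.7, -64.0, 142.4]
ee_rot: [3.129, 0.02, 1.561]
force: [1.4, -0.3, 0.1]
finger_gap: 34.7
```

```bash
python3 -m pendant '[[0.03,-0.004,0.02,-1],[0,0,0.02,0],[0,0,0,0]]'
```

```text
time: 16.42
eef_pos: [664.3, -24.8, 102.0]
ee_rot: [3.127, 0.02, 1.6]
force: [-0.9, 0.8, -0.3]
finger_gap: 34.8
```

```bash
python3 -m pendant '[[-0.002,-0.002,0.03,0],[0,-0.001,0.03,0],[0,0,0.006,0],[0,0,0,0]]'; python3 -m pendant '[[0,0,0,0],[0,0,0,0],[0,0,0,0],[0,0,0,0]]' 0.0 25
```

```text
time: 16.92
eef_pos: [665.4, -28.5, 39.6]
ee_rot: [3.121, 0.021, 1.606]
force: [0.9, 0.2, -0.7]
finger_gap: 35.0
time: 17.42
eef_pos: [664.0, -30.1, 40.9]
ee_rot: [3.124, 0.024, 1.606]
force: [0.4, -1.5, -4.8]
finger_gap: 13.1
```

```bash
python3 -m pendant '[[-0.0107,0.0059,0.001,0],[-0.0124,0.0043,0.001,0],[-0.013,0.002,0,0],[-0.013,-0.0003,0,0],[0,0,0,0]]'
```

```text
time: 18.05
eef_pos: [677.8, -79.4, 40.9]
ee_rot: [3.125, 0.019, 1.607]
force: [-3.1, -1.3, -1.6]
finger_gap: 13.0
```

```bash
python3 -m pendant '[[-0.0121,-0.0024,0.001,0],[-0.0122,-0.0047,0.001,0],[-0.0112,-0.0067,0,0],[-0.0099,-0.0086,0,0],[0,0,0,0]]'
```

```text
time: 18.68
eef_pos: [659.0, -130.4, 40.8]
ee_rot: [3.118, 0.022, 1.606]
force: [-1.8, 0.6, -0.9]
finger_gap: 12.9
```

```bash
python3 -m pendant '[[-0.003,-0.006,0.001,0],[-0.003,-0.006,0.0,0],[-0.001,-0.003,0,0],[0,0,0,0]]'
```

```text
time: 19.18
eef_pos: [648.3, -141.7, 40.9]
ee_rot: [3.109, 0.029, 1.604]
force: [1.4, 1.6, -2.7]
finger_gap: 13.3
```

```bash
python3 -m pendant '[[0.003,-0.005,0.0,0],[0.001,-0.002,0,0],[0,0,0,0]]'; python3 - <<'E'
from h import *
p,d=cap('scene','s7'); q=p[175:275,220:320,::-1];cv2.imwrite('pics/c7.png',cv2.resize(q,None,fx=6,fy=6,interpolation=cv2.INTER_CUBIC))
E
```

```text
time: 19.55
eef_pos: [645.8, -143.4, 41.2]
ee_rot: [3.1, 0.04, 1.601]
force: [1.9, 0.8, -1.8]
finger_gap: 13.2
```

View pics/c7.png

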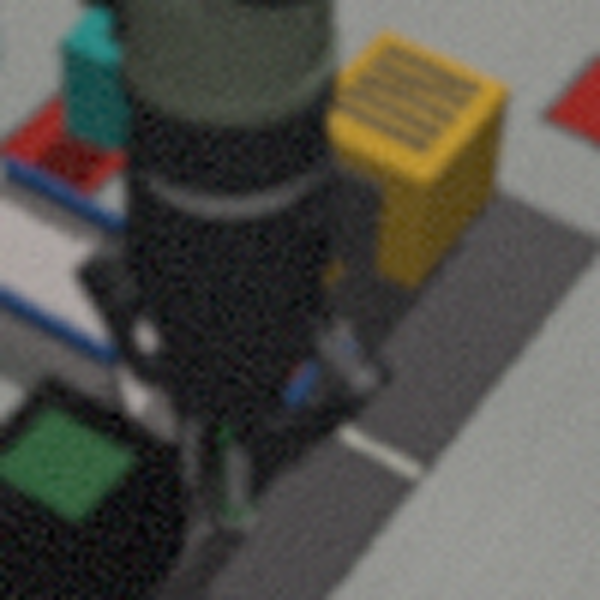

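```bash
python3 -m pendant '[[0,0,0,0],[0,0,0,0]]' 0.028; python3 -m pendant '[[0,0,-0.05,0],[0,0,-0.05,0],[-0.05,0,0,0],[-0.06,0,0,0],[-0.06,0,0,0]]';python3 -m pendant '[[-0.04,0,0,0],[-0.04,0,0,0],[0,0,0,0]]'; python3 - <<'E'
from h import *
p,d=cap('top','t8')
q=p[130:230,225:335,::-1];cv2.imwrite('pics/c8.png',cv2.resize(q,None,fx=6,fy=6,interpolation=cv2.INTER_CUBIC))
E
```

```text
time: 19.85
eef_pos: [645.0, -142.9, 41.7]
ee_rot: [3.102, 0.04, 1.602]
force: [-0.4, -0.1, 0.3]
finger_gap: 27.4
time: 20.48
eef_pos: [646.6, -306.4, 153.6]
ee_rot: [3.103, 0.04, 1.614]
force: [1.0, -0.2, 0.6]
finger_gap: 28.2
time: 20.85
eef_pos: [648.5, -393.6, 157.8]
ee_rot: [3.103, 0.041, 1.609]
force: [-0.5, 0.2, 0.4]
finger_gap: 28.2
```

View pics/c8.png

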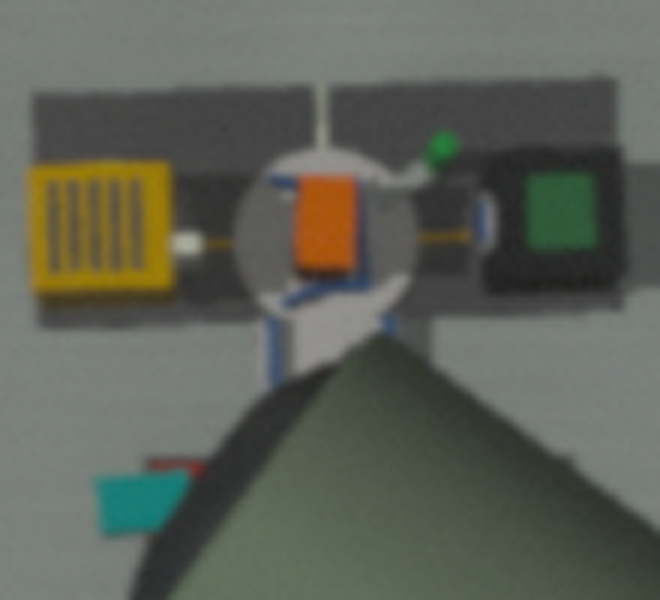

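```bash
python3 - <<'E'
from h import *
W=lambda u,v,z:world('top',225+(u-2.5)/6,130+(v-2.5)/6,z=z).round(1)
print('pin',W(443,146,65),'cell',W(327,224,71.5))
a=np.load('pics/t8.npz')['p']
h=cv2.cvtColor(cv2.resize(a[130:230,225:335],None,fx=6,fy=6,interpolation=cv2.INTER_CUBIC),cv2.COLOR_RGB2HSV).astype(int)
m=(h[...,0]>3)&(h[...,0]<16)&(h[...,1]>190)&(h[...,2]>140)
r=cv2.minAreaRect(np.argwhere(m)[:,::-1].astype(np.float32));print(r)
for n in (0,4):
  pass
pts=np.array([W(u,v,71.5)[:2] for v,u in np.argwhere(m)[::7]]);c=pts-pts.mean(0)
w,V=np.linalg.eigh(c.T@c);v=V[:,1]*np.sign(V[0,1]);print(pts.mean(0),np.arctan2(v[1],v[0]))
E
```

```text
pin [ 643.  -134.6   65. ] cell [599.4 -71.   71.5]
((325.22674560546875, 222.60488891601562), (51.69255447387695, 82.97711944580078), 2.2025980949401855)
[600.06785714 -70.0164966 ] -0.03420077622067971
```

```bash
python3 - <<'E'
from h import *
c={n:arm.camera_info(n) for n in('scene','top')}
def cloud(n,d):
    K=np.array(c[n]['intrinsics']);T=np.array(c[n]['extrinsics']);v,u=np.mgrid[:384,:512]
    r=np.stack([(u-K[0,2])/K[0,0]*d,-(v-K[1,2])/K[1,1]*d,-d],-1);return r@T[:3,:3].T+T[:3,3]
ps,ds=cap('scene','s9');t=np.load('pics/t8.npz')
def rect(n,X,m,lo,hi,b):
    k=m&(X[...,2]>lo)&(X[...,2]<hi)&(X[...,0]>b[0])&(X[...,0]<b[1])&(X[...,1]>b[2])&(X[...,1]<b[3])
    q=X[k]
    if len(q)<5: print(n,len(q));return
    r=cv2.minAreaRect(q[:,:2].astype(np.float32));print(n,len(q),q.mean(0).round(1),'rect',np.round(r[0],1),np.round(r[1],1),round(r[2],1))
for nm,p,d in(('scene',ps,ds),('top',t['p'],t['d'])):
    X=cloud(nm,d);A=np.ones(d.shape,bool)
    print(nm);rect('lamp',X,A,69,81,(540,660,-5,110));rect('det',X,A,69,81,(540,660,-260,-130))
    rect('cell',X,A,64,79,(560,640,-110,-40));rect('pin',X,A,55,75,(630,660,-150,-115));rect('tab',X,A,108,125,(560,610,-20,25))
q=ps[165:265,215:315,::-1];cv2.imwrite('pics/c9.png',cv2.resize(q,None,fx=6,fy=6,interpolation=cv2.INTER_CUBIC))
E
```

```text
scene
lamp 522 [603.   45.8  74.3] rect [600.   42.5] [69.1 91.9] 2.3
det 783 [ 607.7 -199.3   74.2] rect [ 605.7 -197. ] [70.5 70.9] 1.7
cell 220 [602.6 -73.4  70.2] rect [601.4 -71.3] [32.  51.2] 87.9
pin 35 [ 645.9 -137.8   62.2] rect [ 645.2 -136.9] [12.7 12.6] 48.3
tab 34 [583.2   0.6 113.8] rect [582.6   2. ] [10.2 17.4] 4.2
top
lamp 521 [598.2  50.1  74.9] rect [597.9  43.5] [68.8 93.2] 0.0
det 463 [ 604.2 -193.6   75. ] rect [ 606.2 -183.2] [90.6 74.5] 88.2
cell 149 [600.1 -69.9  71.5] rect [600.9 -69.4] [29.2 50.2] 88.4
pin 15 [ 643.5 -134.9   63.8] rect [ 643.7 -134.2] [10.5 10.3] 24.7
tab 23 [580.7   4.1 115.9] rect [580.2   4.5] [15.8 10.1] 87.2
```

View pics/c9.png

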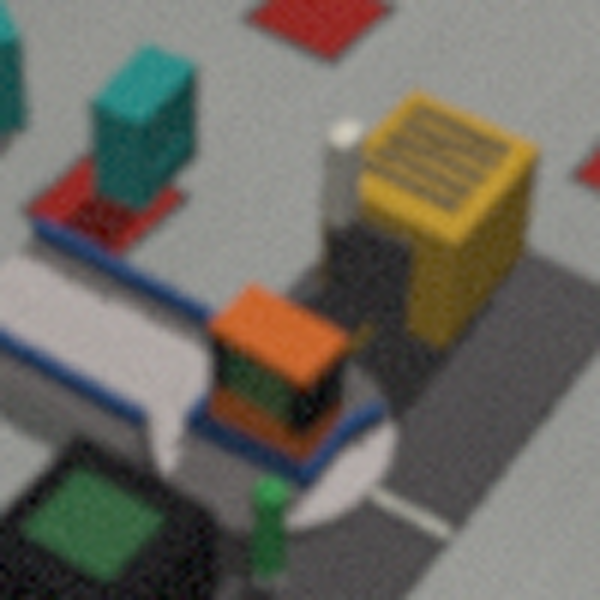

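```bash
python3 -m pendant '[[0.055,-0.009,0,0.5],[0.055,-0.009,0,0],[0.055,-0.009,0,0],[0.055,-0.009,0,0],[0.055,-0.009,0,0]]' 0.072 20;python3 -m pendant '[[0.03,-0.002,0,0],[0,0,0,0],[0,0,0,0]]'
```

```text
time: 21.58
eef_pos: [591.4, -105.0, 144.8]
ee_rot: [3.102, 0.037, 1.606]
force: [0.7, 1.0, 0.2]
finger_gap: 72.1
time: 21.95
eef_pos: [584.9, -65.9, 144.4]
ee_rot: [3.104, 0.036, 1.618]
force: [0.1, -0.2, -0.0]
finger_gap: 72.1
```

```bash
python3 -m pendant '[[-0.004,0.016,0,1],[0,0,0.03,0],[0,0,0.02,0],[0,0,0,0]]'
```

```text
time: 22.45
eef_pos: [605.0, -75.1, 95.2]
ee_rot: [3.1, 0.037, 1.596]
force: [0.0, 0.4, -0.1]
finger_gap: 72.0
```

```bash
python3 -m pendant '[[0.004,-0.003,0.02,0],[0,0,0.02,0],[0,0,0.013,0],[0,0,0,0]]'
```

```text
time: 22.95
eef_pos: [606.6, -76.4, 44.1]
ee_rot: [3.096, 0.039, 1.592]
force: [0.9, 0.4, -0.5]
finger_gap: 72.2
```

```bash
python3 -m pendant '[[0.005,-0.0045,0.003,0],[0,0,0,0]]'; python3 -m pendant '[[0,0,0,0],[0,0,0,0],[0,0,0,0],[0,0,0,0]]' 0.0 20
```

```text
time: 23.2
eef_pos: [602.7, -71.7, 42.0]
ee_rot: [3.094, 0.039, 1.591]
force: [0.6, -0.3, 0.5]
finger_gap: 72.0
time: 23.7
eef_pos: [603.3, -71.6, 43.0]
ee_rot: [3.093, 0.039, 1.592]
force: [-0.6, 0.4, -0.3]
finger_gap: 50.9
```

```bash
python3 -m pendant '[[-0.0015,0,0,0],[-0.0012,0,0,0],[0,0,0,0]]'; python3 -m pendant '[[0,0,0,0],[0,0,0,0]]' 0.072; python3 -m pendant '[[0,0,-0.05,0],[0,0,-0.06,0],[-0.05,0,0,0],[-0.06,0,0,0],[-0.06,0,0,0]]';python3 -m pendant '[[-0.06,0,0,0],[-0.06,0,0,0],[0,0,0,0]]' 0.03; cat > m.py <<'E'
from h import *
c={n:arm.camera_info(n) for n in('scene','top')}
def cloud(n,d):
    K=np.array(c[n]['intrinsics']);T=np.array(c[n]['extrinsics']);v,u=np.mgrid[:384,:512]
    r=np.stack([(u-K[0,2])/K[0,0]*d,-(v-K[1,2])/K[1,1]*d,-d],-1);return r@T[:3,:3].T+T[:3,3]
def rect(n,X,m,lo,hi,b):
    k=m&(X[...,2]>lo)&(X[...,2]<hi)&(X[...,0]>b[0])&(X[...,0]<b[1])&(X[...,1]>b[2])&(X[...,1]<b[3])
    q=X[k]
    if len(q)<5: print(n,len(q));return
    r=cv2.minAreaRect(q[:,:2].astype(np.float32));print(n,len(q),q.mean(0).round(1),'rect',np.round(r[0],1),np.round(r[1],1),round(r[2],1))
for nm in('scene','top'):
    p,d=cap(nm,nm+'_m%d'%(arm.read_state()['time']*10))
    X=cloud(nm,d);A=np.ones(d.shape,bool)
    print(nm);rect('cell',X,A,64,79,(560,640,-110,-40));rect('pin',X,A,55,75,(630,660,-150,-115));rect('tab',X,A,108,125,(520,610,-20,25))
E
python3 m.py
```

```text
time: 24.08
eef_pos: [603.5, -73.8, 43.2]
ee_rot: [3.092, 0.038, 1.592]
force: [0.5, 0.6, 0.1]
finger_gap: 50.9
time: 24.32
eef_pos: [603.6, -74.3, 43.2]
ee_rot: [3.092, 0.039, 1.592]
force: [-0.2, -0.1, 0.0]
finger_gap: 71.8
time: 24.95
eef_pos: [602.7, -240.4, 163.9]
ee_rot: [3.092, 0.041, 1.6]
force: [0.9, 0.2, 0.1]
finger_gap: 72.3
time: 25.32
eef_pos: [605.5, -369.5, 169.4]
ee_rot: [3.09, 0.044, 1.595]
force: [0.2, 0.4, -0.9]
finger_gap: 30.3
scene
cell 219 [603.5 -74.5  70.2] rect [602.3 -73.1] [32.6 50.8] 89.7
pin 34 [ 645.7 -137.6   62.1] rect [ 645.3 -136.7] [11.9 13.8] 36.0
tab 32 [5.835e+02 3.000e-01 1.148e+02] rect [583.1   1.6] [11.3 18.5] 3.7
top
cell 141 [601.1 -70.9  71.3] rect [601.2 -70.8] [26.1 49.3] 89.5
pin 17 [ 642.6 -134.6   64. ] rect [ 643.4 -134.7] [11.7 10.1] 4.4
tab 24 [580.4   4.5 116.2] rect [580.2   4.5] [15.6 10.1] 88.6
```

```bash
python3 -m pendant '[[0.058,-0.006,0,0],[0.058,-0.006,0,0],[0.058,-0.006,0,0],[0.058,-0.006,0,0],[0.058,-0.006,0,0]]';python3 -m pendant '[[0.055,-0.003,0,0],[0,0,0,0],[0,0,0,0]]'
```

```text
time: 26.05
eef_pos: [564.5, -63.7, 154.6]
ee_rot: [3.091, 0.04, 1.602]
force: [1.0, 0.7, 0.9]
finger_gap: 30.0
time: 26.42
eef_pos: [555.6, 1.4, 152.5]
ee_rot: [3.092, 0.039, 1.615]
force: [-0.0, -0.0, 1.1]
finger_gap: 29.9
```

```bash
python3 -m pendant '[[0,0.026,0,0],[0,0,0.015,0],[0,0,0,0]]'
```

```text
time: 26.8
eef_pos: [581.2, 0.4, 137.7]
ee_rot: [3.094, 0.04, 1.613]
force: [0.1, -0.7, 0.2]
finger_gap: 30.0
```

```bash
python3 -m pendant '[[0,0.001,0.025,0],[0,0,0.018,0],[0,0,0,0]]'; python3 -m pendant '[[0,0,0,0],[0,0,0,0],[0,0,0,0]]' 0.0 25
```

```text
time: 27.18
eef_pos: [581.9, -3.2, 93.3]
ee_rot: [3.097, 0.04, 1.61]
force: [-0.9, 0.9, 0.8]
finger_gap: 30.1
time: 27.55
eef_pos: [581.2, -3.6, 94.0]
ee_rot: [3.097, 0.039, 1.609]
force: [1.6, -0.7, -5.1]
finger_gap: 11.7
```

```bash
python3 -m pendant '[[0,-0.012,0,0],[0,-0.012,0,0],[0,-0.01,0,0],[0,-0.006,0,0],[0,0,0,0]]'
```

```text
time: 28.18
eef_pos: [544.5, -4.5, 94.0]
ee_rot: [3.084, 0.038, 1.61]
force: [3.3, 1.0, -5.5]
finger_gap: 11.6
```

```bash
python3 -m pendant '[[0,-0.003,0,0],[0,-0.003,0,0],[0,-0.002,0,0],[0,0,0,0]]'
```

```text
time: 28.68
eef_pos: [544.7, -4.5, 94.0]
ee_rot: [3.066, 0.036, 1.609]
force: [2.5, 2.2, -0.5]
finger_gap: 11.5
```

```bash
python3 -m pendant '[[0,0,0,0],[0,0,0,0]]' 0.03; python3 -m pendant '[[0,0,-0.04,0],[0,0,-0.04,0],[0,0,-0.02,0],[-0.06,0,0,0],[-0.06,0,0,0]]';python3 -m pendant '[[-0.06,0,0,0],[-0.06,0,0,0],[-0.06,0,0,0],[-0.06,0,0,0],[0,0,0,0]]';python3 m.py
```

```text
time: 28.92
eef_pos: [543.6, -4.9, 94.1]
ee_rot: [3.067, 0.037, 1.609]
force: [0.6, 0.0, -0.3]
finger_gap: 29.7
time: 29.55
eef_pos: [538.9, -120.6, 202.3]
ee_rot: [3.068, 0.039, 1.618]
force: [2.0, 0.1, -0.3]
finger_gap: 30.1
time: 30.18
eef_pos: [547.7, -372.1, 213.4]
ee_rot: [3.067, 0.042, 1.613]
force: [-0.6, 1.4, -1.0]
finger_gap: 30.1
scene
cell 222 [603.7 -74.5  70.2] rect [603.2 -73.4] [33.3 52. ] 89.1
pin 37 [ 646.1 -138.2   62. ] rect [ 645.8 -137.3] [11.9 12.2] 36.8
tab 34 [544.1  -1.2 113.5] rect [543.5  -0.8] [12.5 16.1] 8.5
top
cell 142 [601.2 -70.6  70.9] rect [601.6 -70.9] [26. 50.] 89.5
pin 16 [ 643.  -135.    63.8] rect [ 643.5 -135. ] [11.8 10.3] 1.6
tab 20 [542.9   3.1 117.1] rect [543.    3.1] [12.3  9.7] 89.7
```

```bash
python3 -m pendant '[[0.055,0.008,0,0],[0.055,0.008,0,0],[0.055,0.008,0,0],[0.055,0.008,0,0],[0.055,0.008,0,0]]' 0.0;python3 -m pendant '[[0.055,0.01,0.02,0],[0,0.01,0.02,0],[0,0,0,0]]'
```

```text
time: 30.9
eef_pos: [572.1, -79.1, 205.3]
ee_rot: [3.069, 0.038, 1.618]
force: [0.0, 0.5, 1.2]
finger_gap: 0.1
time: 31.28
eef_pos: [589.9, -14.2, 165.0]
ee_rot: [3.069, 0.038, 1.631]
force: [-0.4, 0.4, -0.3]
finger_gap: 0.2
```

```bash
python3 -m pendant '[[0.018,0,0.03,1],[0,0,0.03,0],[0,0,0.015,0],[0,0,0,0]]'; python3 -m pendant '[[0,-0.01,0,0],[0,-0.006,0,0],[0,-0.004,0,0],[0,0,0,0]]'
```

```text
time: 31.78
eef_pos: [594.7, -1.4, 90.9]
ee_rot: [3.066, 0.038, 1.609]
force: [0.3, -0.3, -0.7]
finger_gap: 0.1
time: 32.28
eef_pos: [574.8, -3.5, 92.6]
ee_rot: [3.061, 0.038, 1.608]
force: [0.1, 0.6, -0.2]
finger_gap: 0.1
```

```bash
python3 -m pendant '[[0,-0.004,0,0],[0,-0.004,0,0],[0,0,0,0]]'; python3 -m pendant '[[0,-0.003,0,0],[0,-0.003,0,0],[0,0,0,0]]';python3 -m pendant '[[0,-0.003,0,0],[0,-0.003,0,0],[0,0,0,0]]'
```

```text
time: 32.65
eef_pos: [566.6, -3.8, 92.3]
ee_rot: [3.061, 0.038, 1.608]
force: [0.0, -0.2, 0.3]
finger_gap: 0.0
time: 33.02
eef_pos: [566.0, -3.9, 93.3]
ee_rot: [3.05, 0.038, 1.608]
force: [0.1, -0.5, -0.2]
finger_gap: 0.1
time: 33.4
eef_pos: [566.0, -4.0, 94.3]
ee_rot: [3.038, 0.037, 1.608]
force: [-0.6, 0.5, 0.3]
finger_gap: -0.0
```

```bash
python3 -c "
from cell import arm
s=arm.read_state();print(s['joint_pos'].round(3),s['force'].round(1),s['moment'].round(2))"
```

```text
[-0.127  0.414 -0.457  0.591 -0.02   1.404] [-0.6  0.5  0.3] [ 0.09 -0.01  0.05]
```

```bash
python3 -m pendant '[[0,-0.006,0,0],[0,-0.006,0,0]]'; python3 -m pendant '[[0,0.02,0,0],[0,0.02,0,0],[0,0,-0.06,0],[0,0,-0.05,0],[0,0,0,0]]'; python3 -m pendant '[[-0.06,0,0,0],[-0.06,0,0,0],[-0.06,0,0,0],[-0.06,0,0,0],[-0.06,0,0,0]]';python3 -m pendant '[[0,0,0,0],[0,0,0,0]]';python3 m.py
```

```text
time: 33.65
eef_pos: [565.2, -4.2, 96.2]
ee_rot: [3.017, 0.036, 1.608]
force: [17.4, 2.0, -8.6]
finger_gap: 0.1
time: 34.28
eef_pos: [586.2, 0.9, 208.7]
ee_rot: [3.031, 0.035, 1.608]
force: [-0.4, -0.3, 0.3]
finger_gap: -0.0
time: 34.9
eef_pos: [593.0, -299.7, 212.5]
ee_rot: [3.043, 0.03, 1.619]
force: [0.4, 0.4, 0.5]
finger_gap: -0.2
time: 35.15
eef_pos: [590.0, -303.1, 208.7]
ee_rot: [3.048, 0.027, 1.612]
force: [-0.6, 1.5, 0.1]
finger_gap: 0.0
scene
cell 223 [603.8 -74.5  70.1] rect [602.7 -72.6] [32.  50.5] 89.8
pin 35 [ 645.8 -137.7   62. ] rect [ 645.2 -136.6] [11.8 12.6] 37.1
tab 32 [544.7  -0.9 114.3] rect [5.434e+02 2.000e-01] [12.  16.5] 2.8
top
cell 139 [601.1 -71.   71.7] rect [601.4 -70.9] [26.2 49.1] 89.4
pin 15 [ 643.4 -134.8   64.1] rect [ 643.4 -134.9] [11.  10.6] 9.4
tab 20 [543.    3.1 116.5] rect [543.3   3. ] [10.4 12.4] 0.5
```

```bash
python3 -c "
from cell import arm
print(arm.close_job())"
```

```text
the job is handed in; nothing more can be done
None
```

The job is handed in at about 35 s of the 67 s allowed, and my last measurements put every end condition inside its limit. I got no verdict.

**What I did:**
- I turned the nest by its pin to about 0.03 rad. Then I gripped the cell lightly and slid it along the lane to the back fence.
- I turned the nest clockwise to about 1.51 rad.
- The cell then sat about 3.4 mm off centre and 0.06 rad off square. I gripped it once more to square and re-centre it.
- Finally I drew the shutter to its stop by the white tab.

**Last checks, both cameras:**

| Check | Measured | Limit |
|---|---|---|
| Cell distance from nest centre | about 1.5–2 mm | 6 mm |
| Clear faces off square | about 0.03 rad | 0.12 rad |
| Nest angle | about 1.51 rad | above 1.3 rad |
| Shutter tab position (tester x) | about -56 to -57 mm | -57 mm is fully open |

The cell's cap was also at its normal height, so the cell is standing upright. The arm was clear of everything at the end.

**What disagreed:**
- **Shutter travel:** the tab moved only about 38–39 mm in the pictures, not 42 mm, though its final position matches fully open. A second push of 17 N did not move it further. I think the shutter started about 3 mm open, or the difference is camera error.
- **Nest during insertion:** pushing the cell home turned the nest to about -0.09 rad, and the quarter turn corrected that.
- **Tool tilt:** the tool picked up about 0.1 rad of tilt from the contacts.
- **Not rechecked:** I did not measure the coupon, hammer and jar again. All work at table height stayed at the tester, and the arm only moved high between steps.

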